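# Turn the slide carrier over onto the tray

### The job

The flat metal slide carrier lies face down on the low white stand, where it cannot be picked up. Slide it part-way over the stand's left-hand end so that its edge sticks out, get under that edge, turn the carrier over and lay it down gently on the brown tray, flat and squarely, with its three slide pockets facing up. Do not drop or throw it, and leave the other things where they are.

Things in the scene. Friction and masses are not known exactly. Their poses are not given: they have to be found in the camera images.
- carrier: the slide carrier: a loose dark grey metal rectangle, 112 mm along its x, 96 mm along its y, 8 mm thick, 0.1-0.2 kg. One face is plain; the other has 3 mm ribs framing three pockets. Origin: centre of the ribbed face, at the rib tops; z points through the plate out of the plain face. At the start it lies ribs down, z up, origin on the stand's top; turned over, z points down
- carrier_mid (a point): the very middle of the carrier, 4 mm from both faces. Its three shallow pockets (28 x 78 mm each) lie side by side along x, long side along y; the rim ribs round them are 9 mm wide along the two 112 mm edges and 7 mm along the other two
- stand: the low white bench stand, fixed: a slab 135 mm along its x (away from the robot), 210 mm along its y (to the robot's left), 12 mm thick, on side panels 29 mm in from its ends; flat top 80 mm above the counter. Origin on the counter under its middle: the left-hand end is at y = +105 mm. Only the carrier is on it, near the middle
- tray: the flat brown tray, fixed: a plain slab without a raised rim, 120 mm along its own x and 260 mm along its own y (to the robot's left), flat top 14 mm above the counter. The origin is on the counter under its middle. It lies left of the stand
- specimen_cup: a white specimen cup, 49 mm across and 55 mm high, loose, standing behind the tray; origin under its middle; to be left alone
- timer: a small pale timer, 60 x 64 x 23 mm, loose, behind the stand; origin under its middle; to be left alone
- dropper_vial: a small bottle, 26 mm across and 58 mm high, loose, behind the tray; origin under its middle; to be left alone

How it is judged:
On the way, in this order (a step that is already met when the one before it is completed fails the run):
1. the carrier, still lying flat on the stand, sticks out at least 20 mm past its left-hand end (y of carrier_mid in the frame of stand above 0.077 m and angle between carrier's own z axis and vertical below 0.12 rad and z of carrier_mid in the frame of stand between 0.078 and 0.092 m), for 0.2 s.
2. the carrier is turned past upright (more than 97 degrees from how it lay) (angle between carrier's own z axis and vertical above 1.7 rad), for 0.05 s.
At the end, for the whole second after the job is handed in: The carrier rests still and flat on the brown tray, plain face down and pockets up (within 5 degrees of level), its middle within 30 mm of the tray's long centre line and within 95 mm of the tray's middle along it, one pair of its sides along the tray's length within 17 degrees (angle between carrier's own z axis and vertical above 3.05 rad and x of carrier_mid in the frame of tray between -0.03 and 0.03 m and y of carrier_mid in the frame of tray between -0.095 and 0.095 m and z of carrier_mid in the frame of tray between 0.014 and 0.022 m and (angle between the y axis of carrier and the y axis of tray, either way round below 0.3 rad or angle between the x axis of carrier and the y axis of tray, either way round below 0.3 rad) and linear speed of carrier below 0.02 m/s); the robot touches nothing.
It fails at once if the carrier is dropped or thrown (faster than 1.0 m/s) (linear speed of carrier above 1 m/s).
It fails at once if the specimen cup is moved by more than 25 mm (distance of specimen_cup from where it was at the start of the episode above 0.025 m).
It fails at once if the timer is moved by more than 25 mm (distance of timer from where it was at the start of the episode above 0.025 m).
It fails at once if the dropper bottle is moved by more than 25 mm (distance of dropper_vial from where it was at the start of the episode above 0.025 m).
It also fails if it takes over 56 s, if anything falls off the work surface, if the arm or the gripper's body presses on something with over 40 N, if the wrist force passes 120 N, or if a joint passes its speed limit or range.

### The arm

A 6-joint arm with a two-finger parallel gripper is mounted at the origin on a cart in front of the work surface, level with it; the furniture and walls round the work are solid. World frame = base frame: x ahead of the robot, y to its left, z up, the work surface at z = 0. Lengths are in m, angles in rad, forces in N, time in s.
With the tool pointing down it reaches from about 0.275 to 0.725 m from the base axis. Payload 15.9 kg.
Tool frame: the origin (TCP) lies midway between the tips of the shut fingers; the grasp point (between the pads) lies arm.pinch_z behind it (arm.pinch_z is the distance from the TCP to the grasp point, in m); x points along the fingers, z is the direction in which the jaws open and shut, and the axes are right-handed (so a half turn about x gives the same grasp; the last joint's range is limited). The gripper opens to 85 mm and grips with 20 to 120 N. Pads are 22 mm wide; open, the fingers measure 114 mm over their backs; the gripper's body (76 mm by 85 mm) begins 54 mm behind the grasp point. The pads swing forward as they close: fully open they stand 13 mm farther back than shut.
Start: joints at [-1.163, 0.213, -0.034, 1.323, 0, 1.571], TCP at [0.198, -0.459, 0.231] pointing down, gripper open.
Joint ranges: [-2.98, 2.98], [-0.74, 1.72], [-1.14, 1.35], [-2.1, 2.04], [-1.57, 1.44], [-3.14, 3.14]. Speed limits (rad/s): [1.89, 1.89, 2.39, 2.57, 3.14, 3.14].

### API

Orientations are given as a 3x3 rotation matrix whose columns are the frame's x, y, z axes.
In Python, from plant import arm gives the robot as it stands. The module is installed in compiled form; this text tells all that it offers.
- The arm moves only by the tool send_rows, never from a script. Its argument "targets" is one flat list of numbers, 5 for each row, row after row: the opening, from -1 (shut) to 1 (fully open), so that 0 is half open, then the shift along the tool's x, y, z scaled (see below), then the turn about the tool's x scaled (see below). A call has 1 to 20 rows; each row is the pose to reach, as a shift and turn from the pose commanded when the call began, along the tool's axes at that moment, turning the shorter way round; what a row does not reach only later rows make up. The controller multiplies each number of a shift by 15 cm and each number of a turn by 180 degrees. A row lasts 1/8 s, in which the tool goes at most 62.5 mm and 10.7 degrees, less where a joint would pass 70% of its speed; a pose out of reach is approached as far as the arm can. A call with a number of a shift or a turn outside -1 to 1 is refused whole. A call with a gripper value outside its range is refused whole. The fingers move at their own pace and stop on an object; "squeeze" is the grip in N (left out, the last holds). Time passes only in rows, so rows that repeat a pose let the fingers close. It gives the time, the measured TCP pose, the force and the opening at its end, in the units of the state.
- arm.observe(): the state, without advancing time (a new reading comes with each control period).
- arm.camera(name): name is "scene" or "top" or "wrist"; returns the picture (400x640x3 uint8, red, green, blue); there is no depth.
- arm.camera_params(name): a dict with "camera_matrix" (3x3 intrinsics, pixels), "rvec" (rotation vector, rad) and "tvec" (3), from world to camera coordinates, as OpenCV has them; the wrist camera has in their place "hand_eye" (4x4, takes a point from camera to tool coordinates, whose origin is the TCP and whose axes are the tool frame's). Camera axes: x right, y down, z forward; pixel columns grow to the right and rows downward; lengths in m; the calibration is good to about 2 mm. A picture is of the moment at which its call begins: read the wrist's pose just before it. camera_params takes no time and is no camera call.
- arm.close_job(): hands the job in, once; it reports no verdict.
The state is a dict: "clock": time; "joint_positions": joint angles; "qd": joint speeds; "joint_efforts": joint torques, N m; "eef_pos": TCP position; "ee_rot": TCP orientation; "force": force on the tool from outside, world axes, zero at the start; "wrist_torque": the same for the moment, N m; "opening": finger opening in m.
Only numpy, scipy, OpenCV 4.12 (cv2) and the standard library are available. Lean on these libraries where they do the work, as an engineer would, in place of code of your own. Each camera call takes 0.05 s, during which the arm holds its last target.

## Working session

There is one attempt and no reset: what is moved stays moved. The work goes in short steps, Python scripts to look and compute and a tool call to move; the robot and the scene stay as the last step left them, time stands still between calls to the robot, and variables do not carry over. Pictures are saved under pics/ and viewed, and the job is handed in when it is done.

Besides the shell and the picture viewer there is one more tool, called after "Call:" as name(argument=value, ...), one argument or row to a line, values as JSON. send_rows: Moves the arm, as the interface text tells. Its arguments: {"type":"object","properties":{"targets":{"type":"array","items":{"type":"number","minimum":-1,"maximum":1}},"squeeze":{"type":"number"}},"required":["targets"]}

```bash
mkdir -p pics; ls; python3 - <<'E'
from plant import arm
import cv2
s=arm.observe()
for k,v in s.items(): print(k,v)
print(arm.pinch_z)
for n in ["scene","top","wrist"]:
    print(n,arm.camera_params(n))
for n in ["scene","top"]:
    cv2.imwrite(f"pics/{n}0.png",arm.camera(n)[:,:,::-1])
E
```

```text
pics
clock 0.0
joint_positions [-1.16298393e+00  2.13345402e-01 -3.50636422e-02  1.32354533e+00
 -2.23660796e-05  1.57079426e+00]
qd [-0.00099742  0.0001197   0.00035056 -0.00159563  0.00064959 -0.00091166]
joint_efforts [-1.52088255e-04 -6.86156988e+01  4.87121344e+01  1.77036150e-02
 -3.38041360e-06 -5.22787889e-05]
eef_pos [ 0.1981501  -0.45866373  0.23081976]
ee_rot [[-4.79815846e-04  9.17989796e-01  3.96603711e-01]
 [ 1.05420620e-03  3.96604001e-01 -9.17989191e-01]
 [-9.99999329e-01 -2.23636672e-05 -1.15804742e-03]]
force [ 0.25950519 -0.19251295 -0.03199838]
wrist_torque [-0.03638571 -0.00114158 -0.00209661]
opening 0.08574231589030674
0.0187
scene {'camera_matrix': array([[427.4700058 ,   0.        , 316.44905076],
       [  0.        , 427.4700058 , 202.85394855],
       [  0.        ,   0.        ,   1.        ]]), 'rvec': array([ 0.61068586, -2.41496137,  1.50481131]), 'tvec': array([0.48165458, 0.17772143, 0.92602908])}
top {'camera_matrix': array([[451.26094718,   0.        , 323.59213679],
       [  0.        , 451.26094718, 194.70449903],
       [  0.        ,   0.        ,   1.        ]]), 'rvec': array([ 2.12960715, -2.11873462,  0.23207164]), 'tvec': array([-0.00975354,  0.52032029,  1.08915844])}
wrist {'camera_matrix': array([[294.99002621,   0.        , 320.03048393],
       [  0.        , 294.99002621, 199.54660315],
       [  0.        ,   0.        ,   1.        ]]), 'hand_eye': array([[-1.53252982e-04, -3.20472743e-01,  9.47257725e-01,
        -1.43112833e-01],
       [-1.19917433e-05, -9.47257735e-01, -3.20472749e-01,
         8.29330220e-02],
       [ 9.99999988e-01, -6.04726759e-05,  1.41327046e-04,
         7.80924597e-04],
       [ 0.00000000e+00,  0.00000000e+00,  0.00000000e+00,
         1.00000000e+00]])}
```

View pics/scene0.png

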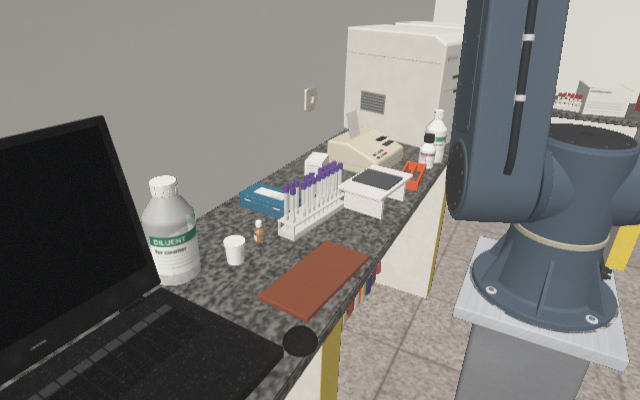

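View pics/top0.png

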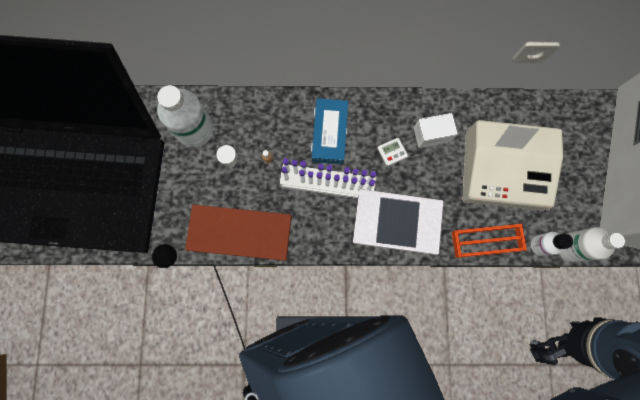

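The top view shows the tray at about (239,232), the stand at (398,222) with the dark carrier on it at (398,222), and a tube rack behind the gap at (328,178). Next I measure these.

```bash
cat > h.py <<'E'
import numpy as np, cv2
def ray(cp,uv):
    R,_=cv2.Rodrigues(cp["rvec"]);K=cp["camera_matrix"]
    d=(R.T@np.linalg.inv(K)@np.array([uv[0],uv[1],1.0]));c=-R.T@cp["tvec"]
    return c,d
def onz(cp,uv,z):
    c,d=ray(cp,uv);return c+d*(z-c[2])/d[2]
def proj(cp,p):
    q,_=cv2.projectPoints(np.array(p,float).reshape(-1,3),cp["rvec"],cp["tvec"],cp["camera_matrix"],None);return q[:,0]
def rect(cp,mask,z):
    cs,_=cv2.findContours(mask.astype(np.uint8),cv2.RETR_EXTERNAL,cv2.CHAIN_APPROX_NONE)
    c=max(cs,key=cv2.contourArea)[:,0]
    P=np.array([onz(cp,p,z)[:2] for p in c])
    r=cv2.minAreaRect((P*1000).astype(np.float32))
    return r,cv2.boxPoints(r)
E
python3 - <<'E'
from h import *
from plant import arm
cp=arm.camera_params("top");im=cv2.imread("pics/top0.png").astype(int)
b,g,r=im[...,0],im[...,1],im[...,2]
def roi(m,x0,x1,y0,y1):
    o=np.zeros_like(m);o[y0:y1,x0:x1]=m[y0:y1,x0:x1];return o
print("tray",rect(cp,roi((r>g+35)&(r>70),175,300,198,265),.014))
st=roi((r>140)&(g>140)&(b>140),350,446,188,256)
st=cv2.morphologyEx(st.astype(np.uint8),cv2.MORPH_OPEN,np.ones((5,5)))
print("stand",rect(cp,st,.080))
print("carrier",rect(cp,roi((r<110),370,425,195,252),.088))
print("cup",onz(cp,(226,154),.055),"vial",onz(cp,(266,156),.058),"timer",onz(cp,(392,152),.023))
for uv in [(281,163),(280,187),(372,196),(377,172)]: print("rack",uv,onz(cp,uv,.0),onz(cp,uv,.08))
for uv in [(200,264),(400,264),(600,264)]: print("edge",onz(cp,uv,0))
for p in [(281,163),(287,161),(376,172),(373,183)]: print("cap",onz(cp,p,.1))
cs=arm.camera_params("scene")
x0=cv2.imread("pics/scene0.png")[140:330,200:440];cv2.imwrite("pics/z.png",cv2.resize(x0,None,fx=3,fy=3,interpolation=2))
x0=cv2.imread("pics/top0.png")[140:270,170:450];cv2.imwrite("pics/zt.png",cv2.resize(x0,None,fx=2.8,fy=2.8,interpolation=2))
E
```

```text
tray (((429.6998291015625, 210.86572265625), (258.3710021972656, 118.6512222290039), 84.57796478271484), array([[358.43277,  87.86398],
       [476.55313,  76.6525 ],
       [500.9669 , 333.86746],
       [382.84653, 345.07895]], dtype=float32))
stand (((454.5657043457031, -178.3382110595703), (231.92236328125, 141.07949829101562), 82.16041564941406), array([[ 368.86813 , -283.59396 ],
       [ 508.62906 , -302.83722 ],
       [ 540.2633  ,  -73.08246 ],
       [ 400.50235 ,  -53.839203]], dtype=float32))
carrier (((446.7023010253906, -186.2787628173828), (94.15583038330078, 109.98088836669922), 83.12627410888672), array([[ 386.47275, -226.43695],
       [ 495.66312, -239.59964],
       [ 506.93185, -146.12057],
       [ 397.7415 , -132.95789]], dtype=float32))
cup [0.62436949 0.24314897 0.055     ] vial [0.61906071 0.1404976  0.058     ] timer [ 0.64320004 -0.18880249  0.023     ]
rack (281, 163) [0.61688541 0.10648394 0.        ] [0.59479904 0.10006737 0.08      ]
rack (280, 187) [0.55099553 0.10768237 0.        ] [0.53341149 0.10118391 0.08      ]
rack (372, 196) [ 0.52834814 -0.13638567  0.        ] [ 0.51231162 -0.12620668  0.08      ]
rack (377, 172) [ 0.59405922 -0.15100331  0.        ] [ 0.57353259 -0.13982548  0.08      ]
edge [0.34809918 0.30722989 0.        ]
edge [ 0.35022987 -0.20543212  0.        ]
edge [ 0.35239506 -0.7263935   0.        ]
cap [0.58927744 0.09846323 0.1       ]
cap [0.59448111 0.08386981 0.1       ]
cap [ 0.56838139 -0.13457345  0.1       ]
cap [ 0.54065951 -0.1266903   0.1       ]
```

View pics/z.png

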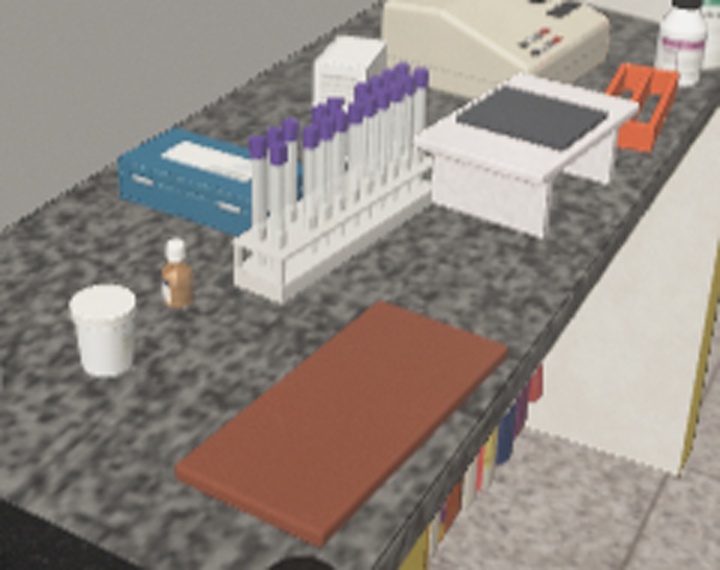

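View pics/zt.png

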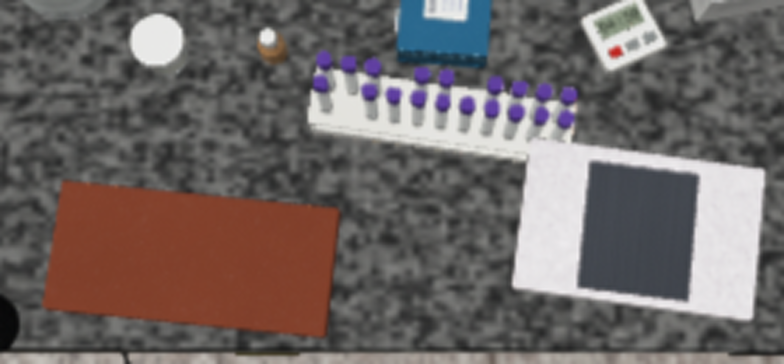

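Zoomed views confirm the layout: the stand's left end runs from about (359,190) to (354,243) in the full image, and the rack stands just behind it. Next I fit the stand's pose more carefully, since the rack mask merged with it.

```bash
python3 - <<'E'
from h import *
from plant import arm
cp=arm.camera_params("top");im=cv2.imread("pics/top0.png").astype(int)
b,g,r=im[...,0],im[...,1],im[...,2]
m=((r>140)&(g>140)&(b>140)).astype(np.uint8)
# left edge: first white column per row; right edge; bottom edge
L=[];Rr=[];B=[]
for y in range(200,240):
    xs=np.where(m[y,345:455])[0]+345
    L.append(onz(cp,(xs.min()-.5,y),.08)[:2]); 
    if y>203: Rr.append(onz(cp,(xs.max()+.5,y),.08)[:2])
for x in range(360,435):
    ys=np.where(m[225:262,x])[0]+225
    B.append(onz(cp,(x,ys.max()+.5),.08)[:2])
def fit(P):
    v=cv2.fitLine(np.array(P,np.float32),cv2.DIST_HUBER,0,.001,.001).ravel();return v[:2],v[2:]
for n,P in (("L",L),("R",Rr),("F",B)):
    d,c=fit(P);print(n,d,c,np.degrees(np.arctan2(d[1],d[0])))
(dl,cl),(dr,cr),(df,cf)=fit(L),fit(Rr),fit(B)
X=dl*np.sign(dl[0]); Y=np.array([-X[1],X[0]])
print("len y",(cl-cr)@Y, "front offs")
yl=cl@Y; xf=cf@X
o=X*(xf+.0675)+Y*(yl-.105); print("stand origin",o,"X",X)
for n,c in (("carrier",np.array([.4467,-.1863])),):
    print(n,(c-o)@X,(c-o)@Y)
E
```

```text
L [ 0.99075735 -0.13564622] [ 0.45362943 -0.0837391 ] -7.7959886
R [ 0.9899463  -0.14144374] [ 0.45956653 -0.29612508] -8.131398
F [0.13197452 0.99125314] [ 0.382687 -0.184349] 82.41629
len y 0.20961763 front offs
stand origin [ 0.45014682 -0.18924183] X [ 0.99075735 -0.13564622]
carrier -0.0038140139803512036 0.0024470875729920624
```

```bash
cat >> h.py <<'E'
O=np.array([.4501,-.1892]);XS=np.array([.99076,-.13565]);YS=np.array([.13565,.99076])
def S(x,y,z): return np.append(O+XS*x+YS*y,z)
def go(targets,zdir=None):
    from plant import arm
    s=arm.observe();R=np.array(s["ee_rot"]);p=np.array(s["eef_pos"])
    print("t",s["clock"],"stand-frame",np.round([(p[:2]-O)@XS,(p[:2]-O)@YS,p[2]],4),"F",np.round(s["force"],1),"op",round(s["opening"],4))
    for t in targets: print("shift/0.15:",np.round(R.T@(np.array(t)-p)/.15,3))
    if zdir is not None:
        zt=np.append(zdir,0);a=np.degrees(np.arctan2(-zt@R[:,1],zt@R[:,2]));print("turn deg",a,"u",round(a/180,4))
    return s
E
python3 - <<'E'
from h import *
T=S(-.004,-.072,.13);print(T)
s=go([[.318,-.358,.2],T],XS)
E
```

```text
[ 0.43637016 -0.25999212  0.13      ]
t 0.1 stand-frame [-0.213  -0.3012  0.2309] F [-0.7  0.3  0.2] op 0.0853
shift/0.15: [ 0.206  1.    -0.299]
shift/0.15: [ 0.673  1.983 -0.586]
turn deg -58.83957738878519 u -0.3269
```

Call:
send_rows(
  targets=[-0.06, 0.1, 0.5, -0.15, -0.1634, -0.06, 0.2, 0.99, -0.293, -0.3269, -0.06, 0.2, 0.99, -0.293, -0.3269, -0.06, 0.2, 0.99, -0.293, -0.3269, -0.06, 0.2, 0.99, -0.293, -0.3269, -0.06, 0.2, 0.99, -0.293, -0.3269, -0.06, 0.2, 0.99, -0.293, -0.3269],
  squeeze=30,
)

```text
clock: 0.98
eef_pos: [0.3171, -0.3596, 0.2011]
ee_rot: [[-0.0, 0.136, 0.991], [0.0, 0.991, -0.136], [-1.0, 0.0, -0.0]]
force: [-0.2, 0.1, 0.6]
opening: 0.0401
```

```bash
python3 - <<'E'
from h import *
s=go([S(-.004,-.075,.13),S(-.004,-.075,.083)],XS);print(s["joint_positions"])
E
```

```text
t 0.975 stand-frame [-0.1087 -0.1869  0.2011] F [-0.2  0.1  0.6] op 0.0401
shift/0.15: [0.474 0.746 0.698]
shift/0.15: [0.787 0.746 0.698]
turn deg -0.03137028351943344 u -0.0002
[-8.48166933e-01  1.78913415e-01 -1.52942295e-01  1.23945784e+00
 -1.93046562e-05  8.59245914e-01]
```

Call:
send_rows(
  targets=[-0.06, 0.4, 0.746, 0.698, 0, -0.06, 0.474, 0.746, 0.698, 0, -0.06, 0.474, 0.746, 0.698, 0, -0.06, 0.474, 0.746, 0.698, 0, -0.06, 0.65, 0.746, 0.698, 0, -0.06, 0.787, 0.746, 0.698, 0, -0.06, 0.787, 0.746, 0.698, 0],
)

```text
clock: 1.85
eef_pos: [0.4348, -0.2631, 0.0826]
ee_rot: [[-0.002, 0.138, 0.99], [0.001, 0.99, -0.138], [-1.0, 0.001, -0.002]]
force: [0.8, -0.3, -0.6]
opening: 0.0405
```

```bash
python3 - <<'E'
from h import *
from plant import arm
s=go([S(-.004,.043,.083)],XS)
cv2.imwrite("pics/top1.png",cv2.resize(arm.camera("top")[130:280,300:500,::-1],None,fx=4,fy=4))
cv2.imwrite("pics/wr1.png",arm.camera("wrist")[:,:,::-1])
E
```

```text
t 1.85 stand-frame [-0.0051 -0.0753  0.0826] F [ 0.8 -0.3 -0.6] op 0.0405
shift/0.15: [-0.002  0.789  0.006]
turn deg -0.1208431052990191 u -0.0007
```

View pics/top1.png

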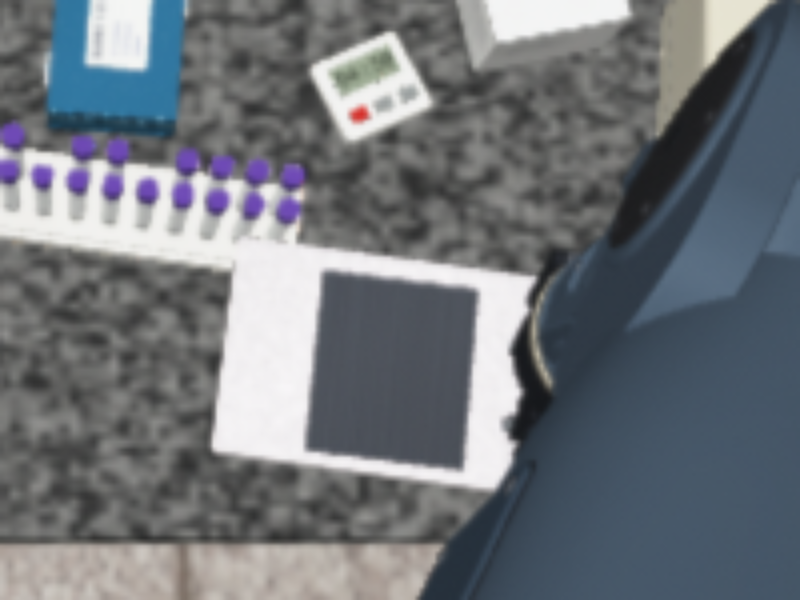

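View pics/wr1.png

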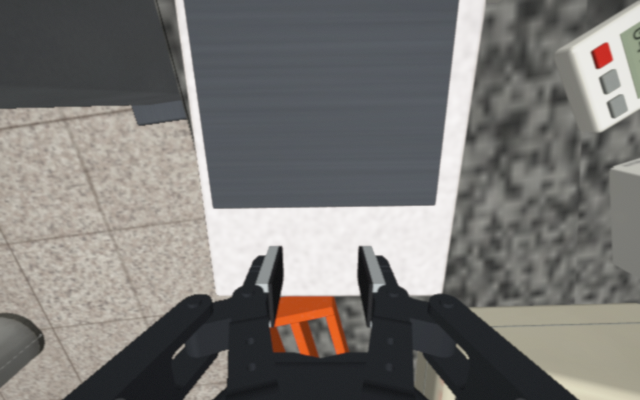

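Fingers (wrist view, tips at about (270,250) and (370,250)) stand behind the carrier's right edge at row 206, with clearance and both on the stand. Now I push left.

Call:
send_rows(
  targets=[-0.06, 0, 0.05, 0, 0, -0.06, 0, 0.1, 0, 0, -0.06, 0, 0.15, 0, 0, -0.06, 0, 0.2, 0, 0, -0.06, 0, 0.25, 0, 0, -0.06, 0, 0.3, 0, 0, -0.06, 0, 0.35, 0, 0, -0.06, 0, 0.4, 0, 0, -0.06, 0, 0.45, 0, 0, -0.06, 0, 0.5, 0, 0, -0.06, 0, 0.55, 0, 0, -0.06, 0, 0.6, 0, 0, -0.06, 0, 0.64, 0, 0, -0.06, 0, 0.67, 0, 0, -0.06, 0, 0.7, 0, 0, -0.06, 0, 0.7, 0, 0, -0.06, 0, 0.7, 0, 0],
)

```text
clock: 4.08
eef_pos: [0.4503, -0.1591, 0.0833]
ee_rot: [[0.0, 0.136, 0.991], [0.0, 0.991, -0.136], [-1.0, 0.0, 0.0]]
force: [0.2, -0.8, 0.2]
opening: 0.0401
```

```bash
python3 - <<'E'
from h import *
from plant import arm
s=go([S(-.004,.043,.083)],XS)
im=arm.camera("top")[:,:,::-1].copy()
cv2.imwrite("pics/top2.png",cv2.resize(im[150:280,300:460],None,fx=4,fy=4))
cv2.imwrite("pics/wr2.png",arm.camera("wrist")[:,:,::-1])
cp=arm.camera_params("top");m=np.zeros((400,640),bool);a=im.astype(int)
g=a.max(2);blue=(abs(a[...,0]-a[...,2])<25)&(g<110)&(g>50)
E
```

```text
t 4.075 stand-frame [-0.0038  0.0299  0.0833] F [ 0.2 -0.8  0.2] op 0.0401
shift/0.15: [ 0.002  0.087 -0.001]
turn deg 0.0028792712732018714 u 0.0
```

View pics/top2.png

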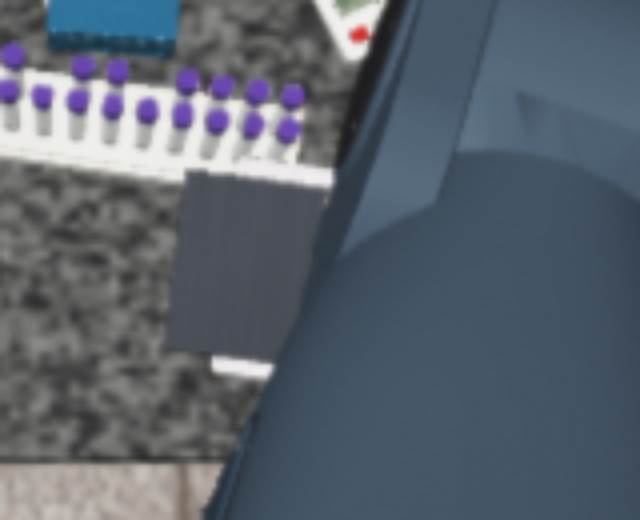

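View pics/wr2.png

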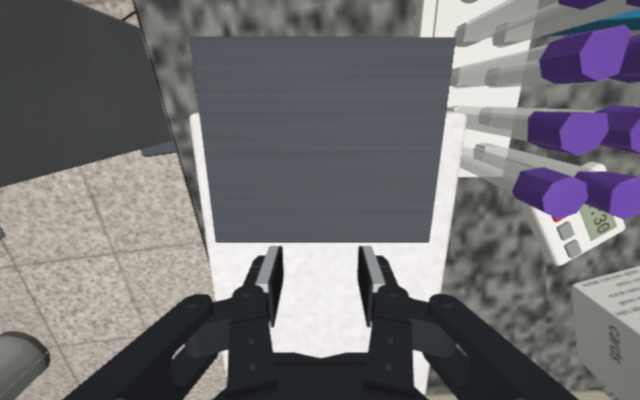

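```bash
python3 - <<'E'
from h import *
from plant import arm
cp=arm.camera_params("top")
for uv in [(300+186/4,150+170/4),(300+165/4,150+348/4)]:
    p=onz(cp,uv,.088)[:2]-O;print("top left corners",p@XS*1e3,p@YS*1e3)
# wrist: project by known pose onto plane .088
w=arm.camera_params("wrist");K=w["camera_matrix"];H=w["hand_eye"];s=arm.observe();R=np.array(s["ee_rot"]);t=np.array(s["eef_pos"])
def won(uv,z):
    d=R@H[:3,:3]@np.linalg.inv(K)@np.array([*uv,1.]);c=R@H[:3,3]+t
    p=(c+d*(z-c[2])/d[2]);return np.round([(p[:2]-O)@XS*1e3,(p[:2]-O)@YS*1e3],1)
for uv in [(190,38),(456,38),(216,242),(430,242)]: print("wrist carrier",won(uv,.088))
for uv in [(192,114),(465,114)]: print("wrist stand corner",won(uv,.08))
E
```

```text
top left corners 51.12758807580385 134.72868201141938
top left corners -59.06365899966707 133.14852724020582
wrist carrier [-57.4 136.3]
wrist carrier [ 53.7 136.2]
wrist carrier [-57.2  41.7]
wrist carrier [54.2 41.7]
wrist stand corner [-64.1 105.4]
wrist stand corner [ 66.1 105.4]
```

Both views agree: the overhang is about 30 mm and square. I push 13 mm more, then back off and rise.

Call:
send_rows(
  targets=[-0.06, 0, 0.02, 0, 0, -0.06, 0, 0.04, 0, 0, -0.06, 0, 0.06, 0, 0, -0.06, 0, 0.075, 0, 0, -0.06, 0, 0.087, 0, 0, -0.06, 0, 0.087, 0, 0, -0.06, 0, 0.087, 0, 0, -0.06, 0, 0.04, 0, 0, -0.06, 0, 0.0, 0, 0, -0.06, -0.2, 0, 0, 0, -0.06, -0.4, 0, 0.01, 0, -0.06, -0.4, 0.4, 0.01, 0, -0.06, -0.4, 0.8, 0.01, 0, -0.06, -0.4, 0.85, 0.01, 0, -0.06, -0.4, 0.85, 0.01, 0],
)

```text
clock: 6.05
eef_pos: [0.4691, -0.033, 0.1432]
ee_rot: [[-0.0, 0.135, 0.991], [-0.0, 0.991, -0.135], [-1.0, -0.0, -0.0]]
force: [-0.3, -0.3, 0.4]
opening: 0.0403
```

```bash
python3 - <<'E'
from h import *
from plant import arm
s=go([S(-.003,.145,.093)],XS)
cv2.imwrite("pics/top3.png",cv2.resize(arm.camera("top")[150:280,280:440,::-1],None,fx=4,fy=4))
cv2.imwrite("pics/wr3.png",arm.camera("wrist")[:,:,::-1])
cv2.imwrite("pics/sc3.png",cv2.resize(arm.camera("scene")[120:300,240:440,::-1],None,fx=4,fy=4,interpolation=2)[:600])
E
```

```text
t 6.05 stand-frame [-0.0023  0.1573  0.1432] F [-0.3 -0.3  0.4] op 0.0403
shift/0.15: [ 0.335 -0.082 -0.004]
turn deg 0.06149393393120694 u 0.0003
```

View pics/wr3.png

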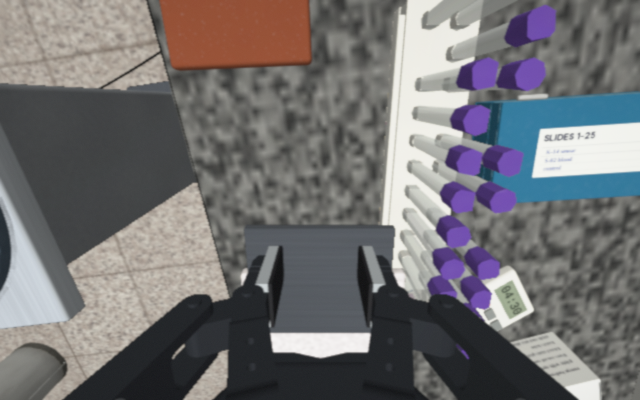

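View pics/sc3.png

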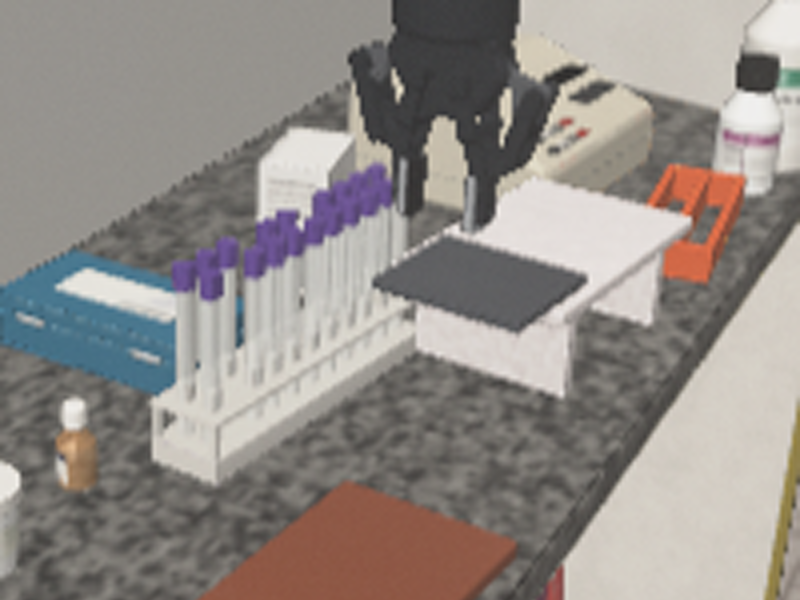

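View pics/top3.png

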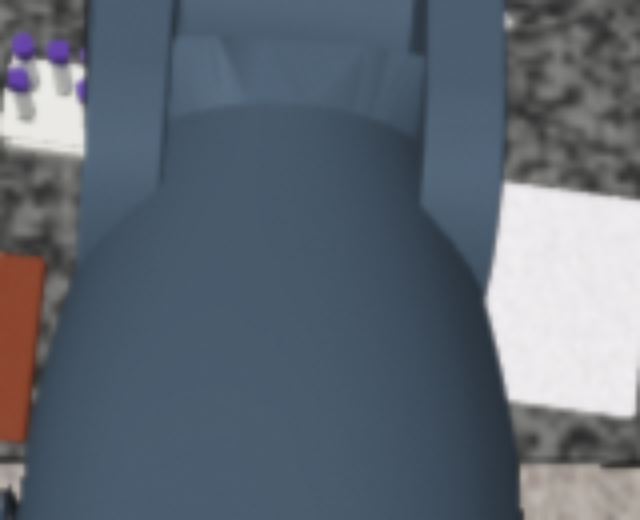

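```bash
cat >> h.py <<'E'
def won(uv,z,s=None):
    from plant import arm
    s=arm.observe();w=arm.camera_params("wrist");K=w["camera_matrix"];H=w["hand_eye"];R=np.array(s["ee_rot"]);t=np.array(s["eef_pos"])
    d=R@H[:3,:3]@np.linalg.inv(K)@np.array([*uv,1.]);c=R@H[:3,3]+t
    p=(c+d*(z-c[2])/d[2]);return np.round([(p[:2]-O)@XS*1e3,(p[:2]-O)@YS*1e3],1)
E
python3 - <<'E'
from h import *
from plant import arm
for uv in [(245,226),(393,226),(320,332)]: print(won(uv,.088))
print(won((243,269),.08),won((245,283),.08))
cs=arm.camera_params("scene")
print(proj(cs,[.469,-.033,.1432])); print((proj(cs,[S(-.003,.15,.088),S(-.003,.105,.088)])-[240,120])*4)
E
```

```text
[-56.4 150.8]
[ 51.9 150.6]
[-1.7 54.1]
[-63.4 109.7] [-62.9  96.6]
[[349.97759588 175.62069477]]
[[441.48890025 297.89547296]
 [476.53515218 275.17311693]]
```

The overhang is now about 45.7 mm and the carrier is stable: left edge at y' = 150.7 mm, right edge at 54 mm, which gives the right 96 mm length. Next I press the overhang down and sweep the fingers towards the stand's end, so the carrier swings upright into the gap between the fingers and the stand.

Call:
send_rows(
  targets=[-0.06, 0.2, -0.075, 0, 0, -0.06, 0.32, -0.075, 0, 0, -0.06, 0.335, -0.075, 0, 0, -0.06, 0.45, -0.145, 0, 0, -0.06, 0.565, -0.209, 0, 0, -0.06, 0.565, -0.209, 0, 0, -0.06, 0.565, -0.209, 0, 0],
)

```text
clock: 7.08
eef_pos: [0.465, -0.0636, 0.0589]
ee_rot: [[0.0, 0.136, 0.991], [0.002, 0.991, -0.136], [-1.0, 0.002, -0.0]]
force: [0.1, 7.4, -3.7]
opening: 0.0402
```

```bash
python3 - <<'E'
from h import *
from plant import arm
s=go([S(-.003,.145,.093)],XS)
cv2.imwrite("pics/wr4.png",arm.camera("wrist")[:,:,::-1])
cv2.imwrite("pics/sc4.png",cv2.resize(arm.camera("scene")[120:270,240:440,::-1],None,fx=4,fy=4,interpolation=2)[:600])
E
```

```text
t 7.075 stand-frame [-0.0023  0.1265  0.0589] F [ 0.1  7.4 -3.7] op 0.0402
shift/0.15: [-0.227  0.124 -0.005]
turn deg -0.006895504062934864 u -0.0
```

View pics/wr4.png

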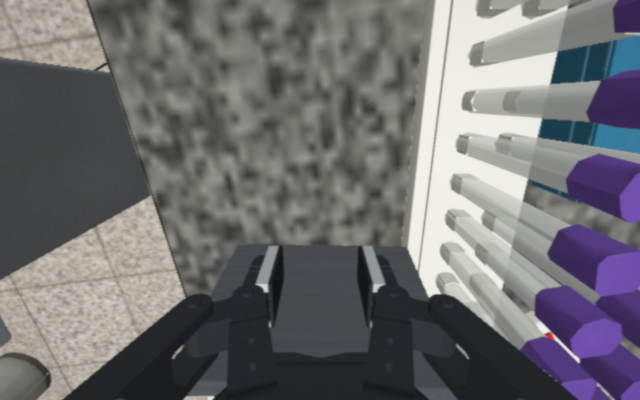

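View pics/sc4.png

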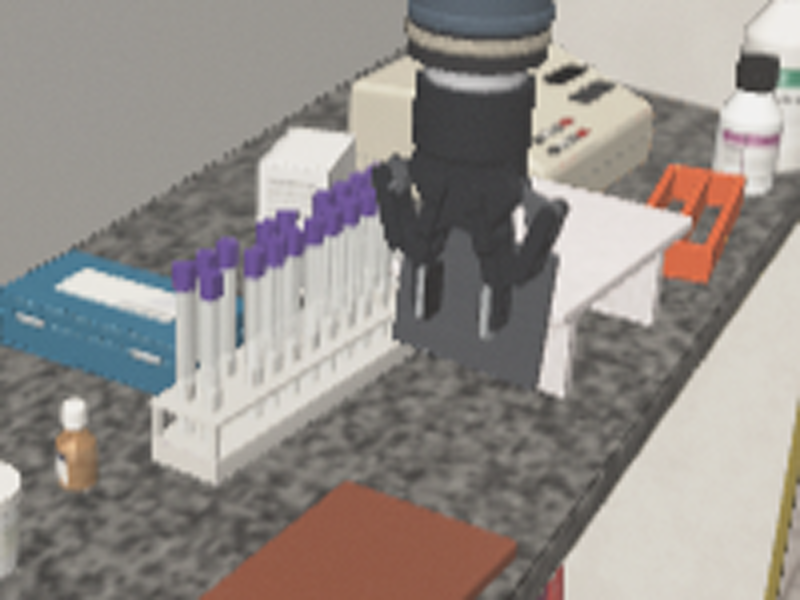

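```bash
cat >> h.py <<'E'
def onx(cp,uv,x):
    c,d=ray(cp,uv);n=np.append(XS,0);o=np.append(O,0);k=(x-(c-o)@n)/(d@n);p=c+k*d
    return np.round([(p[:2]-O)@YS*1e3,p[2]*1e3],1)
E
python3 - <<'E'
from h import *
from plant import arm
cs=arm.camera_params("scene")
for n,uv,x in [("front bottom",(377.5,217),-.058),("front top",(379,182.5),-.058),("back bottom",(338.75,205.),.053)]: print(n,onx(cs,uv,x))
im=cv2.imread("pics/sc4.png")[150:430,360:640];cv2.imwrite("pics/sc4z.png",cv2.resize(im,None,fx=2,fy=2,interpolation=2))
E
```

```text
front bottom [91.1 14.8]
front top [102.5 120.5]
back bottom [113.   25.3]
```

View pics/sc4z.png

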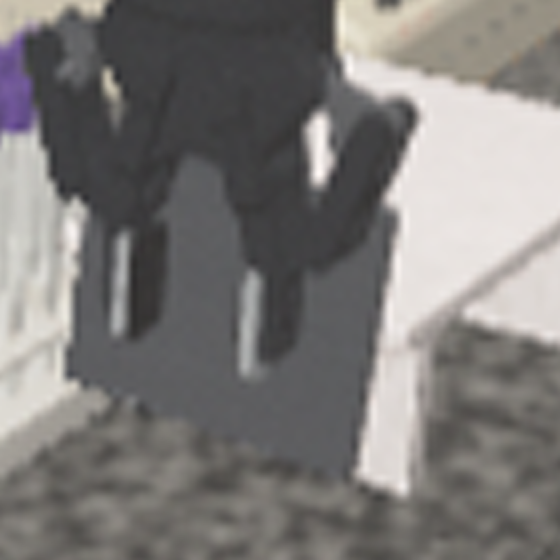

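The scene view shows the carrier upright and pinned between the fingers and the stand's end, held by about 7 N, with its lower edge about 20 mm above the counter. I lower it gently by moving the fingers down with the pinch kept.

Call:
send_rows(
  targets=[-0.06, 0.03, 0, 0, 0, -0.06, 0.06, 0, 0, 0, -0.06, 0.09, 0, 0, 0, -0.06, 0.12, 0, 0, 0, -0.06, 0.12, 0, 0, 0],
)

```text
clock: 7.8
eef_pos: [0.4662, -0.0629, 0.0416]
ee_rot: [[0.003, 0.135, 0.991], [0.003, 0.991, -0.135], [-1.0, 0.004, 0.002]]
force: [3.8, 17.5, 2.4]
opening: 0.0402
```

```bash
python3 - <<'E'
from h import *
from plant import arm
s=go([S(-.003,.145,.093)],XS);print(s["wrist_torque"])
cv2.imwrite("pics/wr5.png",arm.camera("wrist")[200:,150:500,::-1])
cv2.imwrite("pics/sc5.png",cv2.resize(arm.camera("scene")[150:230,320:420,::-1],None,fx=7,fy=7,interpolation=2)[:600])
E
```

```text
t 7.8 stand-frame [-0.0012  0.1274  0.0416] F [ 3.8 17.5  2.4] op 0.0402
shift/0.15: [-0.342  0.119 -0.011]
turn deg 0.04018575618001272 u 0.0002
[ 2.80350791 -0.80445417  0.14462091]
```

View pics/wr5.png

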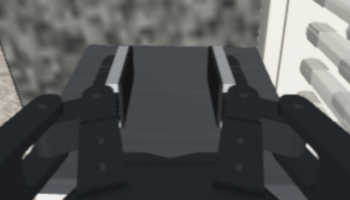

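View pics/sc5.png

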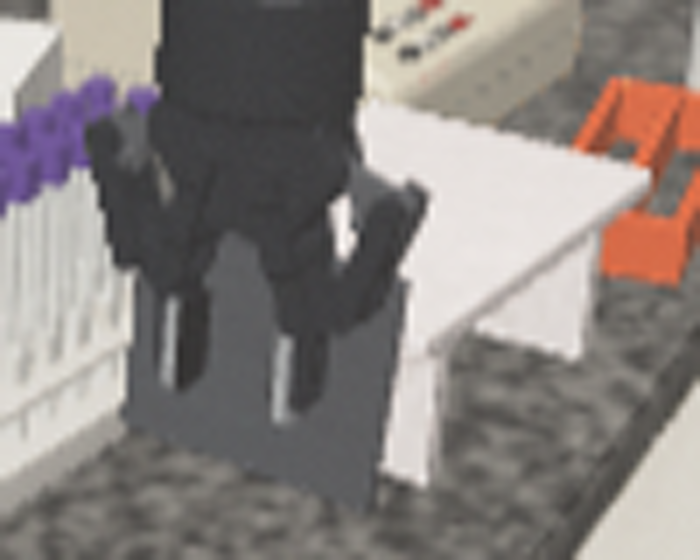

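```bash
python3 - <<'E'
from h import *
from plant import arm
cs=arm.camera_params("scene")
for n,uv,x in [("fb",(373.1,222.6),-.058),("ft",(378.3,190.3),-.058),("bb",(337.4,211.1),.053)]: print(n,onx(cs,uv,x))
E
```

```text
fb [114.7   7.8]
ft [102.1  98.3]
bb [118.5   8.4]
```

The carrier is now a few mm above the counter, leaning back on the stand with its foot about 13 mm out from its top. I release it slowly.

Call:
send_rows(
  targets=[-0.06, 0, 0.005, 0, 0, -0.06, 0, 0.01, 0, 0, -0.06, 0, 0.015, 0, 0, -0.06, 0, 0.02, 0, 0, -0.06, 0, 0.02, 0, 0],
)

```text
clock: 8.52
eef_pos: [0.4653, -0.0612, 0.0406]
ee_rot: [[0.0, 0.136, 0.991], [-0.0, 0.991, -0.136], [-1.0, -0.0, 0.0]]
force: [-0.5, -0.2, -0.4]
opening: 0.0399
```

```bash
python3 - <<'E'
from h import *
from plant import arm
s=go([S(-.003,.145,.093)],XS);print(s["wrist_torque"])
cv2.imwrite("pics/sc6.png",cv2.resize(arm.camera("scene")[150:230,320:420,::-1],None,fx=7,fy=7,interpolation=2)[:600])
E
```

```text
t 8.525 stand-frame [-0.0023  0.1289  0.0406] F [-0.5 -0.2 -0.4] op 0.0399
shift/0.15: [-0.349  0.107 -0.004]
turn deg -0.009367887478159385 u -0.0001
[-0.02787833 -0.00928806 -0.01740856]
```

View pics/sc6.png

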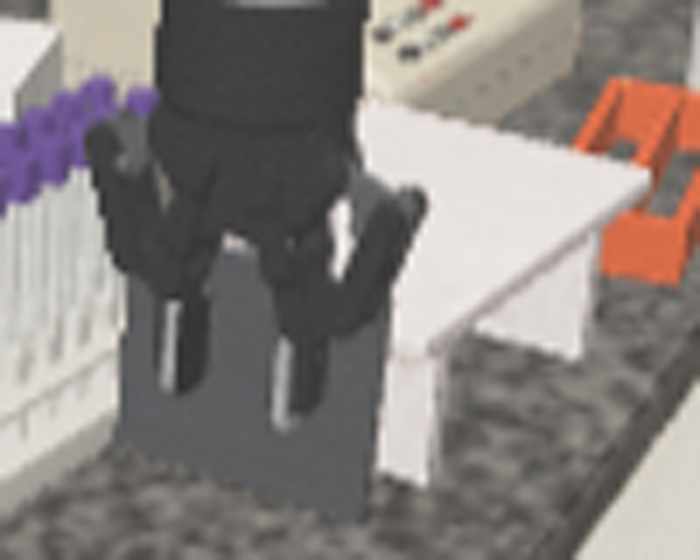

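```bash
python3 - <<'E'
from h import *
from plant import arm
cs=arm.camera_params("scene")
for n,uv,x in [("fb",(372.4,224.6),-.058),("ft",(375.7,192),-.058),("bb",(336.9,213.5),.053)]: print(n,onx(cs,uv,x))
E
```

```text
fb [117.7   3.1]
ft [116.4  98.7]
bb [120.5   1.6]
```

The carrier now stands vertical on the counter (z from about 2 to 97 mm, face at y' ≈ 117). I draw the fingers back a little and check that it stands by itself.

Call:
send_rows(
  targets=[-0.06, 0, 0.008, 0, 0, -0.06, 0, 0.016, 0, 0, -0.06, 0, 0.024, 0, 0, -0.06, 0, 0.032, 0, 0, -0.06, 0, 0.04, 0, 0, -0.06, 0, 0.04, 0, 0],
)

```text
clock: 9.32
eef_pos: [0.4661, -0.055, 0.0405]
ee_rot: [[-0.0, 0.135, 0.991], [0.0, 0.991, -0.135], [-1.0, 0.0, -0.0]]
force: [0.4, 0.3, -0.3]
opening: 0.0403
```

```bash
python3 - <<'E'
from h import *
from plant import arm
s=go([S(-.003,.145,.093)],XS);print(s["wrist_torque"])
cv2.imwrite("pics/sc7.png",cv2.resize(arm.camera("scene")[150:230,320:420,::-1],None,fx=7,fy=7,interpolation=2)[:600])
E
```

```text
t 9.325 stand-frame [-0.0024  0.1351  0.0405] F [ 0.4  0.3 -0.3] op 0.0403
shift/0.15: [-0.35   0.066 -0.004]
turn deg 0.009533237006492666 u 0.0001
[ 0.03945775 -0.03045584  0.00424203]
```

View pics/sc7.png

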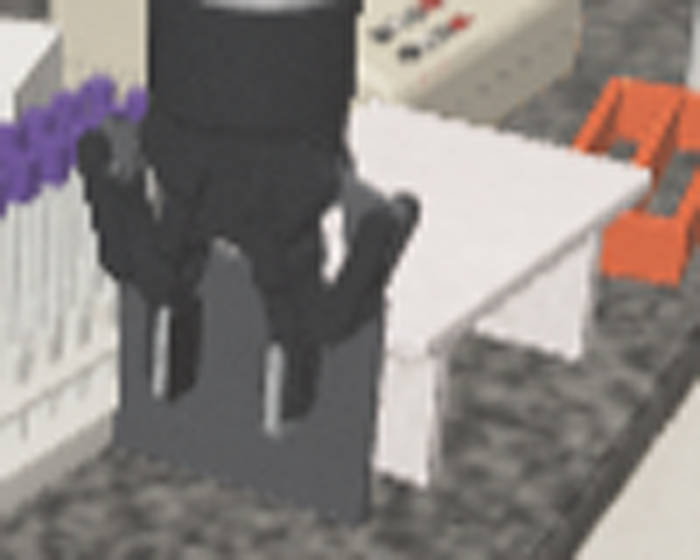

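```bash
python3 - <<'E'
from h import *
from plant import arm
cs=arm.camera_params("scene")
for f in ("sc5","sc6","sc7"):
    im=cv2.imread(f"pics/{f}.png").astype(int)[...,1]
    out=[]
    for r in range(340,480,20):
        row=im[r,340:430];th=140
        j=np.where((row[:-1]<th)&(row[1:]>=th))[0]
        if len(j):
            u=320+(340+j[0]+.5)/7;v=150+r/7
            out.append(tuple(onx(cs,(u,v),-.058)))
    print(f,[(float(a),float(b)) for a,b in out])
E
```

```text
sc5 [(104.7, 75.4), (104.7, 67.1), (106.5, 59.3), (107.4, 51.3), (108.3, 43.2), (110.1, 35.4), (110.2, 26.8)]
sc6 [(113.9, 78.9), (114.9, 71.0), (115.0, 62.7), (115.0, 54.4), (116.0, 46.3), (116.1, 37.8), (115.3, 29.0)]
sc7 [(118.1, 80.5), (116.5, 71.6), (118.3, 64.0), (117.6, 55.4), (117.7, 47.0), (116.9, 38.2), (118.7, 30.4)]
```

It stands freely and vertical: the face is at y' ≈ 118 over its whole height, with the fingers 6 mm away. I back off and rise.

Call:
send_rows(
  targets=[-0.06, 0, 0.06, 0, 0, -0.06, 0, 0.14, 0, 0, -0.06, 0, 0.2, 0, 0, -0.06, -0.05, 0.24, 0, 0, -0.06, -0.4, 0.24, 0, 0, -0.06, -0.8, 0.24, 0, 0, -0.06, -1, 0.24, 0, 0, -0.06, -1, 0.24, 0, 0],
)

```text
clock: 10.38
eef_pos: [0.4723, -0.0192, 0.1932]
ee_rot: [[0.004, 0.135, 0.991], [-0.0, 0.991, -0.135], [-1.0, 0.0, 0.004]]
force: [-0.1, 0.3, -0.6]
opening: 0.0401
```

```bash
python3 - <<'E'
from h import *
from plant import arm
s=go([S(-.0025,.114,.19),S(-.0025,.114,.083)],YS);print(s["joint_positions"])
cv2.imwrite("pics/sc8.png",cv2.resize(arm.camera("scene")[150:230,320:420,::-1],None,fx=7,fy=7,interpolation=2)[:600])
cv2.imwrite("pics/wr8.png",arm.camera("wrist")[:,:,::-1])
E
```

```text
t 10.375 stand-frame [-0.0011  0.1714  0.1932] F [-0.1  0.3 -0.6] op 0.0401
shift/0.15: [ 0.021 -0.383 -0.01 ]
shift/0.15: [ 0.734 -0.383 -0.013]
turn deg -89.99045071421388 u -0.4999
[-4.06967260e-02  1.63473621e-01 -1.91778038e-01  1.21105184e+00
 -2.62807578e-05  1.66600104e+00]
```

View pics/sc8.png

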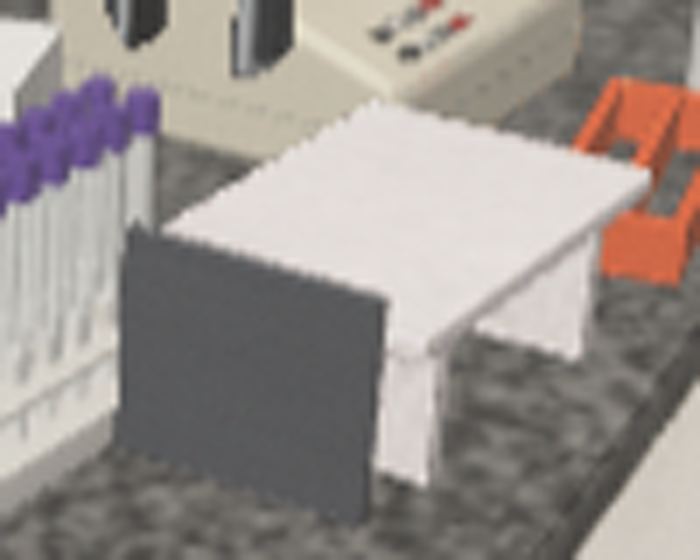

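View pics/wr8.png

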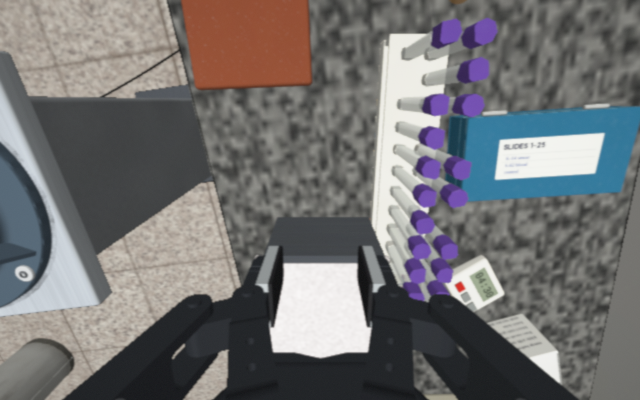

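```bash
python3 - <<'E'
from h import *
from plant import arm
cs=arm.camera_params("scene")
print("ft",onx(cs,(375.3,192.6),-.058),"bt",onx(cs,(320+128/7,150+225/7),.053),"fb",onx(cs,(372,224.5),-.058),"bb",onx(cs,(320+118/7,150+443/7),.053))
im=cv2.imread("pics/wr8.png")
print(im[214:275:1,320,1])
for v in (256,263):print(v,won((320,v),.096))
for v in (218,):print(v,won((272,v),.0),won((370,v),0))
E
```

```text
ft [118.4  97.7] bt [121.6  97.8] fb [120.2   4.5] bb [120.8   2.4]
[101  98  93  77  70  71  70  70  71  71  71  70  70  70  71  72  71  72
  71  69  69  70  70  70  71  68  69  69  70  70  70  69  70  70  70  70
  70  70  70  70  70  77  87  90  92  92  91  92 119 184 231 240 240 239
 240 240 239 239 239 238 238]
256 [ -1.7 118.7]
263 [ -1.7 111.5]
218 [-60.2 116.6] [ 59.3 116.7]
```

Call:
send_rows(
  targets=[-0.06, 0, -0.2, 0, -0.2, -0.06, 0.02, -0.376, -0.005, -0.4, -0.06, 0.02, -0.376, -0.005, -0.5, -0.06, 0.02, -0.376, -0.005, -0.5, -0.06, 0.02, -0.376, -0.005, -0.5, -0.06, 0.02, -0.376, -0.005, -0.5, -0.06, 0.02, -0.376, -0.005, -0.5, -0.06, 0.02, -0.376, -0.005, -0.5, -0.06, 0.02, -0.376, -0.005, -0.5, -0.06, 0.02, -0.376, -0.005, -0.5],
)

```text
clock: 11.72
eef_pos: [0.4619, -0.075, 0.1865]
ee_rot: [[-0.002, -0.991, 0.136], [0.0, 0.136, 0.991], [-1.0, 0.002, 0.0]]
force: [0.0, 0.7, 0.2]
opening: 0.04
```

```bash
python3 - <<'E'
from h import *
from plant import arm
s=go([S(-.0015,.115,.105),S(-.0015,.115,.083)],YS);print(s["joint_positions"])
cv2.imwrite("pics/wr9.png",arm.camera("wrist")[:,:,::-1])
E
```

```text
t 11.725 stand-frame [-0.0038  0.1147  0.1865] F [0.  0.7 0.2] op 0.04
shift/0.15: [ 0.543 -0.016  0.002]
shift/0.15: [ 0.69  -0.016  0.002]
turn deg -0.02674135025472303 u -0.0001
[-1.60971762e-01  1.62509690e-01 -2.10018494e-01  1.20017363e+00
 -4.31830481e-05 -2.44359263e-02]
```

View pics/wr9.png

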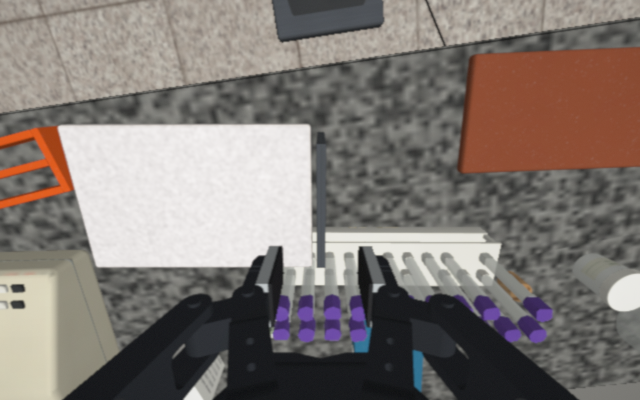

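The wrist view shows the carrier edge-on at column 321, centred between the open fingers. I descend, grip and lift.

Call:
send_rows(
  targets=[-0.06, 0.3, -0.01, 0.002, 0, -0.06, 0.54, -0.016, 0.002, 0, -0.06, 0.64, -0.016, 0.002, 0, -0.06, 0.69, -0.016, 0.002, 0, -0.06, 0.69, -0.016, 0.002, 0, -0.5, 0.69, -0.016, 0.002, 0, -0.9, 0.69, -0.016, 0.002, 0, -1, 0.69, -0.016, 0.002, 0, -1, 0.69, -0.016, 0.002, 0, -1, 0.69, -0.016, 0.002, 0],
  squeeze=40,
)

```text
clock: 13.02
eef_pos: [0.4656, -0.0752, 0.0849]
ee_rot: [[0.002, -0.991, 0.136], [-0.0, 0.136, 0.991], [-1.0, -0.002, 0.0]]
force: [-1.6, 0.9, 7.0]
opening: 0.0064
```

```bash
python3 - <<'E'
from h import *
from plant import arm
s=go([S(-.0015,.115,.105),S(-.0015,.115,.083)],YS)
cv2.imwrite("pics/sc10.png",cv2.resize(arm.camera("scene")[150:230,320:420,::-1],None,fx=7,fy=7,interpolation=2)[:600])
E
```

```text
t 13.025 stand-frame [-1.00e-04  1.15e-01  8.49e-02] F [-1.6  0.9  7. ] op 0.0064
shift/0.15: [-0.134  0.009 -0.   ]
shift/0.15: [ 0.013  0.009 -0.   ]
turn deg 0.0024932637144717885 u 0.0
```

View pics/sc10.png

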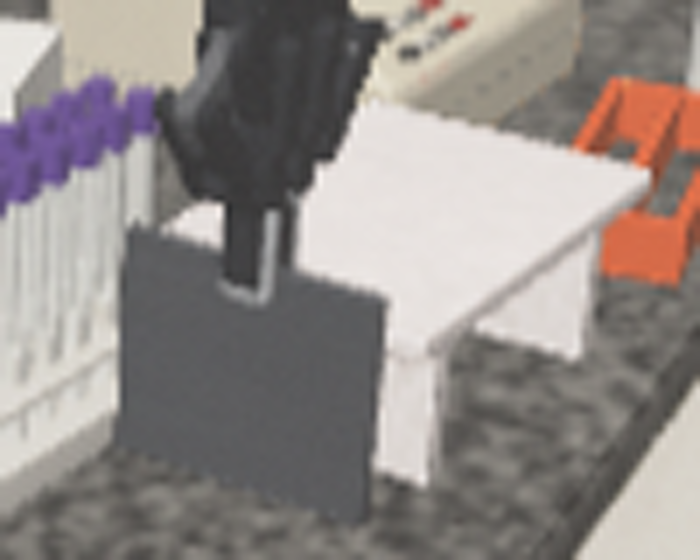

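```bash
cat >> h.py <<'E'
TO=np.array([.4297,.2109]);TX=np.array([.9955,-.0945]);TY=np.array([.0945,.9955])
def T(x,y,z): return np.append(TO+TX*x+TY*y,z)
E
python3 - <<'E'
from h import *
p=T(0,-.05,.155);print(p)
go([S(0,.115,.155),S(0,.115,.155)*.45+p*.55,p],TY)
E
```

```text
[0.424975 0.161125 0.155   ]
t 13.075 stand-frame [-0.0002  0.115   0.0849] F [-1.4  0.3  7.6] op 0.0067
shift/0.15: [-0.468 -0.002 -0.   ]
shift/0.15: [-0.468  0.264  0.838]
shift/0.15: [-0.468  0.481  1.524]
turn deg -2.370702088076861 u -0.0132
```

Call:
send_rows(
  targets=[-1, -0.05, 0, 0, 0, -1, -0.13, 0, 0, 0, -1, -0.25, 0, 0, 0, -1, -0.37, 0, 0, 0, -1, -0.47, 0, 0, 0, -1, -0.47, 0, 0, 0],
)

```text
clock: 13.82
eef_pos: [0.4657, -0.0753, 0.1557]
ee_rot: [[0.002, -0.991, 0.136], [-0.0, 0.136, 0.991], [-1.0, -0.002, -0.0]]
force: [-0.6, 0.6, -2.7]
opening: 0.0066
```

```bash
python3 - <<'E'
from h import *
from plant import arm
p=T(0,-.05,.155)
s=go([S(0,.115,.155)*.45+p*.55,p],TY)
cv2.imwrite("pics/sc11.png",cv2.resize(arm.camera("scene")[110:240,290:430,::-1],None,fx=4.5,fy=4.5,interpolation=2)[:600])
cv2.imwrite("pics/wr11.png",arm.camera("wrist")[:,:,::-1])
E
```

```text
t 13.825 stand-frame [-0.      0.115   0.1557] F [-0.6  0.6 -2.7] op 0.0066
shift/0.15: [0.004 0.265 0.839]
shift/0.15: [0.004 0.483 1.525]
turn deg -2.3688870626734264 u -0.0132
```

View pics/sc11.png

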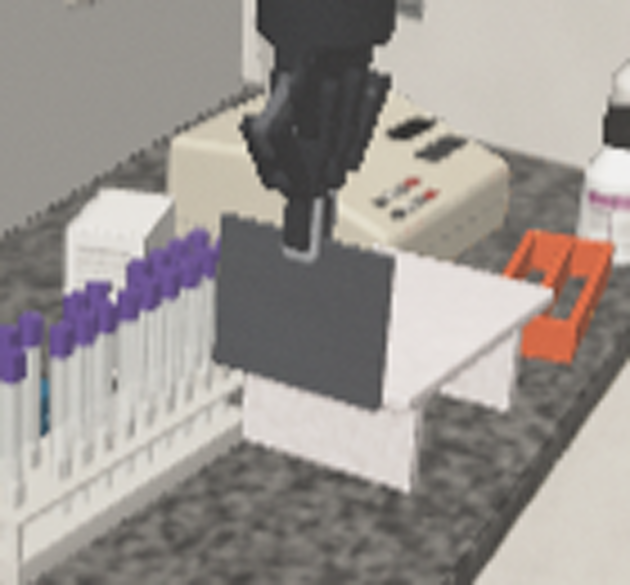

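View pics/wr11.png

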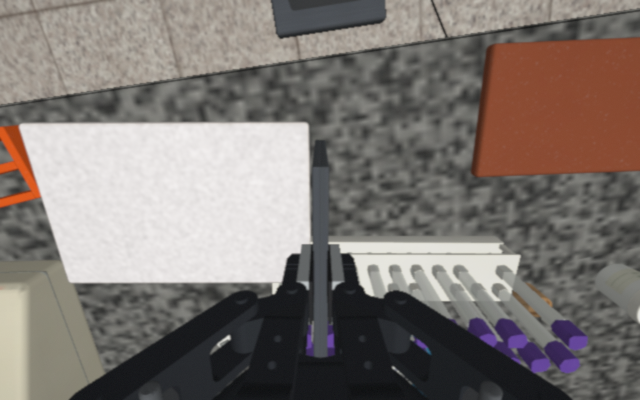

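The carrier hangs vertical in the jaws, clear of everything. I carry it to the tray.

Call:
send_rows(
  targets=[-1, 0, 0.05, 0.08, 0, -1, 0, 0.12, 0.24, 0, -1, 0, 0.2, 0.42, -0.005, -1, 0, 0.26, 0.62, -0.013, -1, 0, 0.28, 0.78, -0.013, -1, 0, 0.3, 0.9, -0.013, -1, 0, 0.3, 0.9, -0.013],
)

```text
clock: 14.8
eef_pos: [0.4378, 0.0659, 0.154]
ee_rot: [[-0.001, -0.996, 0.093], [0.0, 0.093, 0.996], [-1.0, 0.001, -0.0]]
force: [0.2, -1.0, -1.5]
opening: 0.007
```

```bash
python3 - <<'E'
from h import *
go([T(0,-.05,.155),T(0,-.05,.105)],TY)
E
```

```text
t 14.8 stand-frame [-0.0467  0.2511  0.154 ] F [ 0.2 -1.  -1.5] op 0.007
shift/0.15: [-0.006  0.144  0.624]
shift/0.15: [0.327 0.144 0.624]
turn deg 0.09055356356547993 u 0.0005
```

Call:
send_rows(
  targets=[-1, 0, 0.04, 0.16, 0, -1, 0, 0.08, 0.34, 0, -1, 0, 0.12, 0.52, 0, -1, 0, 0.144, 0.624, 0, -1, 0.1, 0.144, 0.624, 0, -1, 0.2, 0.144, 0.624, 0, -1, 0.3, 0.144, 0.624, 0, -1, 0.3, 0.144, 0.624, 0],
)

```text
clock: 15.8
eef_pos: [0.4253, 0.1592, 0.1087]
ee_rot: [[-0.002, -0.995, 0.095], [-0.001, 0.095, 0.995], [-1.0, 0.002, -0.001]]
force: [-0.5, 0.5, -2.4]
opening: 0.0063
```

```bash
python3 - <<'E'
from h import *
from plant import arm
s=go([T(0,-.05,.099)],TY);print(s["eef_pos"])
cv2.imwrite("pics/sc12.png",cv2.resize(arm.camera("scene")[160:330,230:400,::-1],None,fx=3.5,fy=3.5,interpolation=2)[:600])
cv2.imwrite("pics/wr12.png",arm.camera("wrist")[:,:,::-1])
E
```

```text
t 15.8 stand-frame [-0.0718  0.3418  0.1087] F [-0.5  0.5 -2.4] op 0.0063
shift/0.15: [0.065 0.003 0.013]
turn deg -0.05294515065809031 u -0.0003
[0.4252966  0.15919481 0.10867983]
```

View pics/sc12.png

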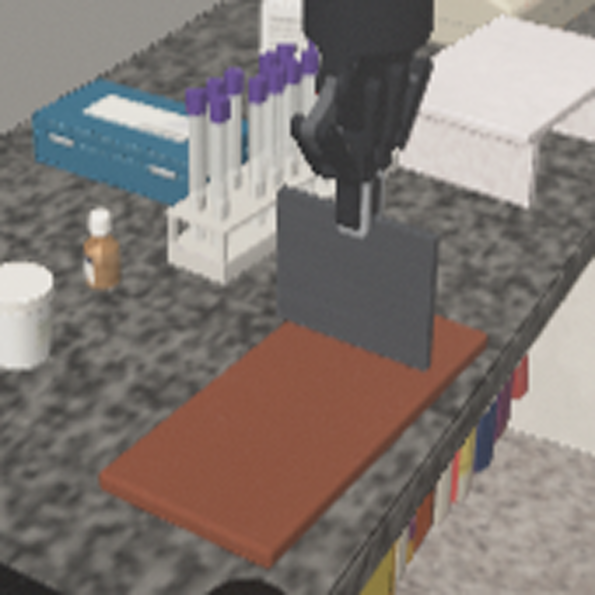

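View pics/wr12.png

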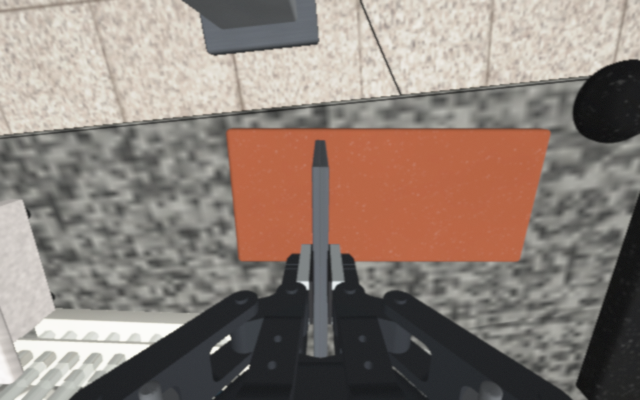

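The carrier hangs over the tray, clear of its right end and square to it. I lower it to contact.

Call:
send_rows(
  targets=[-1, 0.02, 0, 0.01, 0, -1, 0.04, 0, 0.01, 0, -1, 0.055, 0, 0.01, 0, -1, 0.063, 0, 0.01, 0, -1, 0.063, 0, 0.01, 0],
)

```text
clock: 16.52
eef_pos: [0.4262, 0.1613, 0.1]
ee_rot: [[-0.0, -0.995, 0.095], [-0.0, 0.095, 0.995], [-1.0, 0.0, -0.0]]
force: [-0.3, 0.3, -1.6]
opening: 0.0065
```

```bash
python3 - <<'E'
from h import *
from plant import arm
s=go([T(0,-.05,.096)],TY);print(s["eef_pos"])
p=s["eef_pos"][:2]-TO;print("tray",p@TX,p@TY)
E
```

```text
t 16.525 stand-frame [-0.0713  0.3441  0.1   ] F [-0.3  0.3 -1.6] op 0.0065
shift/0.15: [ 0.027  0.008 -0.002]
turn deg -0.03154826649645797 u -0.0002
[0.42617509 0.16134848 0.09999322]
tray 0.0011735749993528031 -0.0496616434299525
```

Not touching yet (the force is still just the weight), so I go on a few mm.

Call:
send_rows(
  targets=[-1, 0.007, 0, 0, 0, -1, 0.014, 0, 0, 0, -1, 0.02, 0, 0, 0, -1, 0.02, 0, 0, 0],
)

```text
clock: 17.02
eef_pos: [0.4265, 0.1621, 0.0988]
ee_rot: [[0.001, -0.996, 0.095], [0.002, 0.095, 0.996], [-1.0, -0.001, 0.002]]
force: [-13.2, 1.2, 33.8]
opening: 0.0066
```

```bash
python3 - <<'E'
from h import *
s=go([T(0,-.05,.094)],TY)
E
```

```text
t 17.025 stand-frame [-0.0711  0.3448  0.0988] F [-13.2   1.2  33.8] op 0.0066
shift/0.15: [ 0.032  0.009 -0.007]
turn deg -0.009917109591429317 u -0.0001
```

Contact is at TCP z ≈ 0.099. I back off 1.5 mm and open the jaws slightly, to about 20 mm.

Call:
send_rows(
  targets=[-1, -0.01, 0, 0, 0, -1, -0.01, 0, 0, 0, -0.7, -0.01, 0, 0, 0, -0.53, -0.01, 0, 0, 0, -0.53, -0.01, 0, 0, 0, -0.53, -0.01, 0, 0, 0],
  squeeze=20,
)

```text
clock: 17.77
eef_pos: [0.4262, 0.1613, 0.0985]
ee_rot: [[-0.0, -0.995, 0.095], [-0.0, 0.095, 0.995], [-1.0, 0.0, -0.0]]
force: [0.8, -0.1, -0.3]
opening: 0.0203
```

```bash
python3 - <<'E'
from h import *
from plant import arm
s=go([T(0,-.05,.094)],TY);p=s["eef_pos"][:2]-TO;print("tray",p@TX,p@TY)
cv2.imwrite("pics/sc13.png",cv2.resize(arm.camera("scene")[190:290,290:390,::-1],None,fx=6,fy=6,interpolation=2)[:600])
cv2.imwrite("pics/wr13.png",arm.camera("wrist")[100:,150:500,::-1])
E
```

```text
t 17.775 stand-frame [-0.0712  0.3441  0.0985] F [ 0.8 -0.1 -0.3] op 0.0203
shift/0.15: [ 0.03   0.008 -0.002]
turn deg -0.03334214319689934 u -0.0002
tray 0.0012231172590517708 -0.04966013013174901
```

View pics/sc13.png

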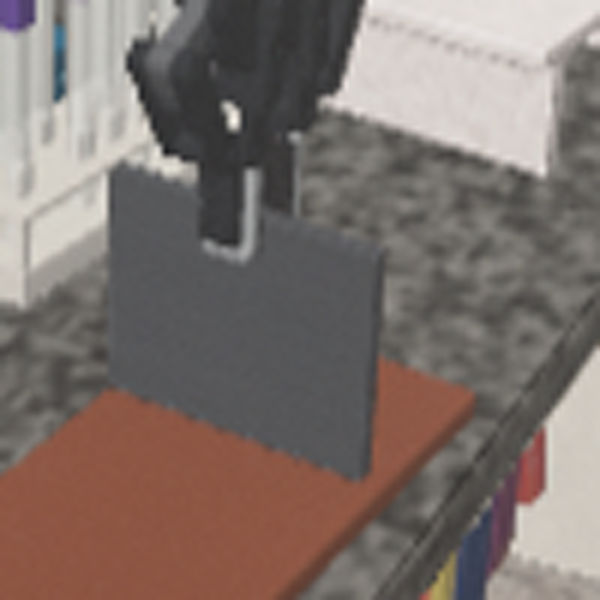

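View pics/wr13.png

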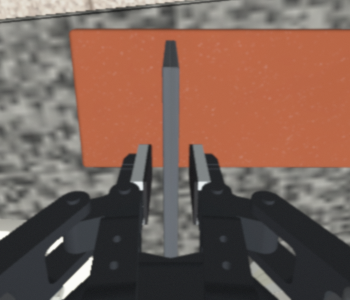

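The carrier stands free between the fingers on the tray. I nudge it over to the left, so that it leans on the left finger.

Call:
send_rows(
  targets=[-0.53, 0, 0, 0.02, 0, -0.53, 0, 0, 0.04, 0, -0.53, 0, 0, 0.055, 0, -0.53, 0, 0, 0.07, 0, -0.53, 0, 0, 0.085, 0, -0.53, 0, 0, 0.1, 0, -0.53, 0, 0, 0.107, 0, -0.53, 0, 0, 0.107, 0, -0.53, 0, 0, 0.107, 0],
)

```text
clock: 19.0
eef_pos: [0.4278, 0.1773, 0.0986]
ee_rot: [[-0.0, -0.995, 0.095], [0.0, 0.095, 0.995], [-1.0, 0.0, 0.0]]
force: [-0.3, -0.7, 0.2]
opening: 0.0197
```

```bash
python3 - <<'E'
from h import *
from plant import arm
s=go([T(0,-.05,.094)],TY);p=s["eef_pos"][:2]-TO;print("tray",p@TX,p@TY)
cv2.imwrite("pics/sc14.png",cv2.resize(arm.camera("scene")[190:290,290:390,::-1],None,fx=6,fy=6,interpolation=2)[:600])
cv2.imwrite("pics/wr14.png",arm.camera("wrist")[100:,150:500,::-1])
E
```

```text
t 19.0 stand-frame [-0.0719  0.3601  0.0986] F [-0.3 -0.7  0.2] op 0.0197
shift/0.15: [ 0.03   0.008 -0.109]
turn deg -0.03336755945407465 u -0.0002
tray 0.0012408593362987087 -0.03361020537537856
```

View pics/sc14.png

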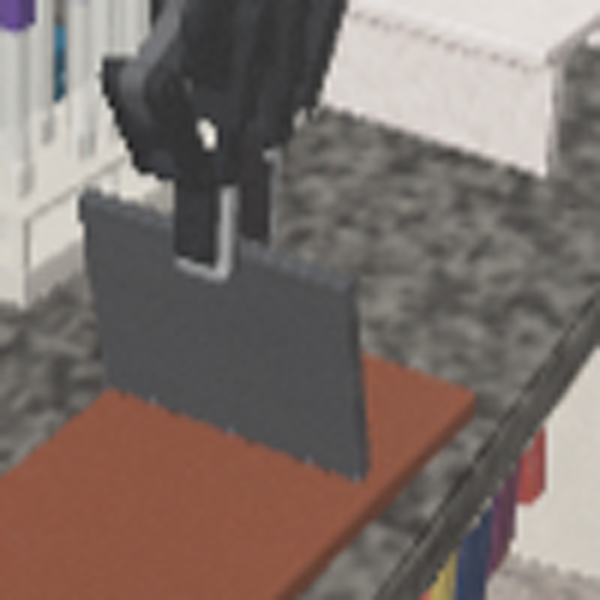

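View pics/wr14.png

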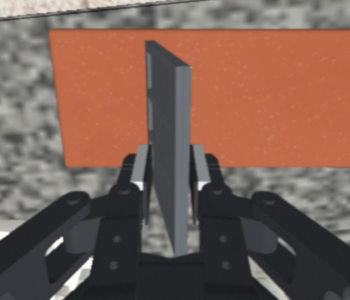

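It leans on the left finger at about 13°, with the foot unmoved. I open the jaws to 40 mm and lower the top edge along the arc.

Call:
send_rows(
  targets=[-0.4, 0, 0, 0, 0, -0.25, 0.01, 0, 0, 0, -0.06, 0.026, 0, 0.004, 0, -0.06, 0.026, 0, 0.004, 0, -0.06, 0.047, 0, 0.057, 0, -0.06, 0.06, 0, 0.08, 0, -0.06, 0.073, 0, 0.106, 0, -0.06, 0.088, 0, 0.13, 0, -0.06, 0.103, 0, 0.153, 0, -0.06, 0.12, 0, 0.175, 0, -0.06, 0.137, 0, 0.197, 0, -0.06, 0.137, 0, 0.197, 0],
)

```text
clock: 20.6
eef_pos: [0.4305, 0.207, 0.0778]
ee_rot: [[-0.0, -0.996, 0.095], [0.0, 0.095, 0.996], [-1.0, 0.0, -0.0]]
force: [1.8, 1.4, 0.0]
opening: 0.0401
```

```bash
python3 - <<'E'
from h import *
from plant import arm
s=go([T(0,-.05,.094)],TY);p=s["eef_pos"][:2]-TO;print("tray",p@TX,p@TY)
cv2.imwrite("pics/sc15.png",cv2.resize(arm.camera("scene")[190:310,270:390,::-1],None,fx=5,fy=5,interpolation=2)[:600])
cv2.imwrite("pics/wr15.png",arm.camera("wrist")[100:,150:500,::-1])
E
```

```text
t 20.6 stand-frame [-0.0731  0.3899  0.0778] F [1.8 1.4 0. ] op 0.0401
shift/0.15: [-0.108  0.008 -0.308]
turn deg -0.013594410157950031 u -0.0001
tray 0.0012064259562805761 -0.0038299850156513254
```

View pics/sc15.png

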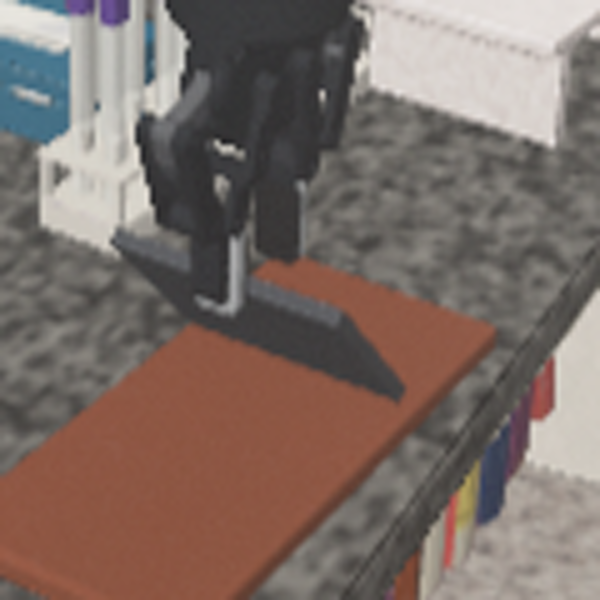

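View pics/wr15.png

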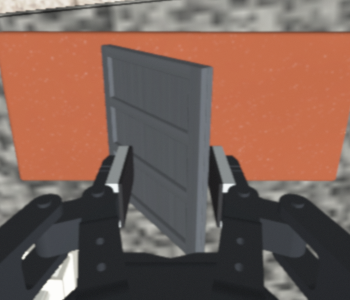

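At about 40° the lean is still guided and the pockets face up-right. I continue along the arc.

Call:
send_rows(
  targets=[-0.06, 0.018, 0, 0.021, 0, -0.06, 0.037, 0, 0.042, 0, -0.06, 0.058, 0, 0.061, 0, -0.06, 0.079, 0, 0.079, 0, -0.06, 0.1, 0, 0.096, 0, -0.06, 0.123, 0, 0.113, 0, -0.06, 0.146, 0, 0.128, 0, -0.06, 0.17, 0, 0.143, 0, -0.06, 0.17, 0, 0.143, 0],
)

```text
clock: 21.82
eef_pos: [0.4324, 0.2281, 0.0522]
ee_rot: [[-0.0, -0.995, 0.095], [-0.0, 0.095, 0.995], [-1.0, 0.0, -0.0]]
force: [-0.7, 1.2, -0.6]
opening: 0.0402
```

```bash
python3 - <<'E'
from h import *
from plant import arm
s=go([T(0,-.05,.094)],TY);p=s["eef_pos"][:2]-TO;print("tray",p@TX,p@TY)
cv2.imwrite("pics/sc16.png",cv2.resize(arm.camera("scene")[190:310,270:390,::-1],None,fx=5,fy=5,interpolation=2)[:600])
cv2.imwrite("pics/wr16.png",arm.camera("wrist")[100:,150:500,::-1])
E
```

```text
t 21.825 stand-frame [-0.0741  0.4111  0.0522] F [-0.7  1.2 -0.6] op 0.0402
shift/0.15: [-0.279  0.007 -0.449]
turn deg -0.022935031220387415 u -0.0001
tray 0.0010746047763660162 0.017403747978805385
```

View pics/sc16.png

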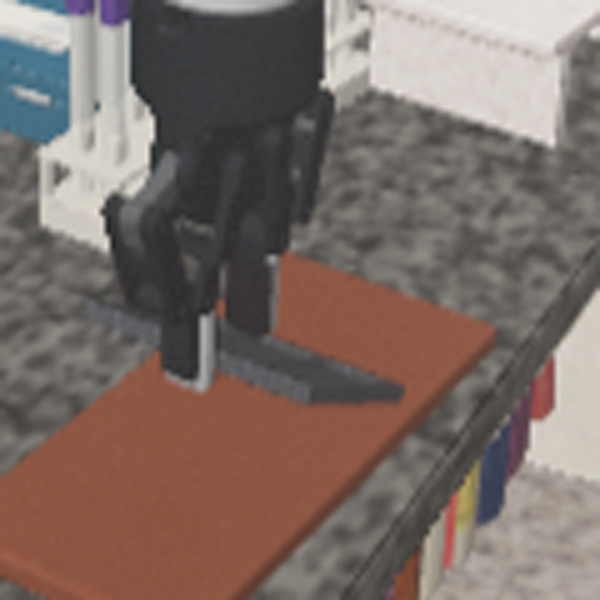

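View pics/wr16.png

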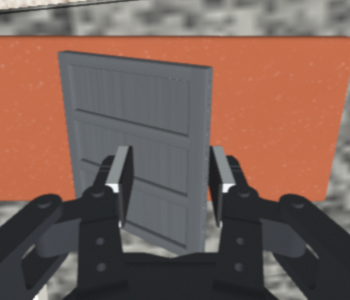

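Call:
send_rows(
  targets=[-0.06, 0.024, 0, 0.013, 0, -0.06, 0.049, 0, 0.026, 0, -0.06, 0.075, 0, 0.037, 0, -0.06, 0.101, 0, 0.047, 0, -0.06, 0.128, 0, 0.056, 0, -0.06, 0.155, 0, 0.064, 0, -0.06, 0.18, 0, 0.072, 0, -0.06, 0.18, 0, 0.072, 0],
)

```text
clock: 22.92
eef_pos: [0.4335, 0.2388, 0.0252]
ee_rot: [[-0.0, -0.995, 0.095], [-0.0, 0.095, 0.995], [-1.0, 0.0, -0.0]]
force: [-0.8, 0.0, -0.5]
opening: 0.0403
```

```bash
python3 - <<'E'
from h import *
from plant import arm
s=go([T(0,-.05,.094)],TY);p=s["eef_pos"][:2]-TO;print("tray",p@TX,p@TY)
cv2.imwrite("pics/sc17.png",cv2.resize(arm.camera("scene")[190:310,270:390,::-1],None,fx=5,fy=5,interpolation=2)[:600])
cv2.imwrite("pics/wr17.png",arm.camera("wrist")[100:,150:500,::-1])
E
```

```text
t 22.925 stand-frame [-0.0745  0.4218  0.0252] F [-0.8  0.  -0.5] op 0.0403
shift/0.15: [-0.458  0.007 -0.521]
turn deg -0.027236605348422968 u -0.0002
tray 0.0011028668600324245 0.028161605868226507
```

View pics/sc17.png

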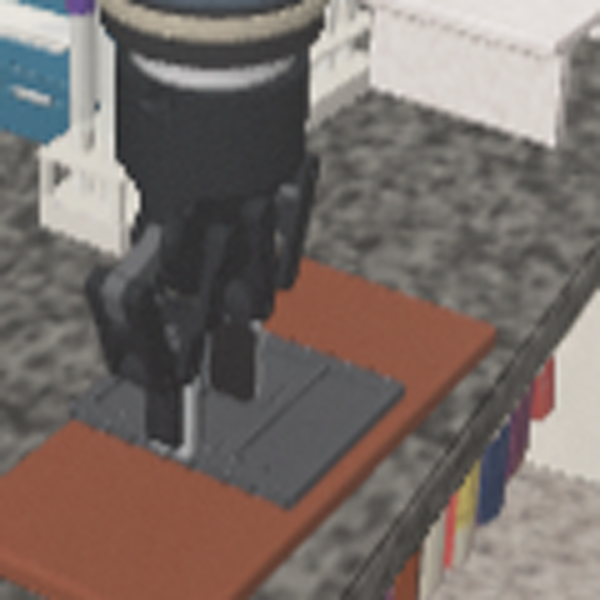

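View pics/wr17.png

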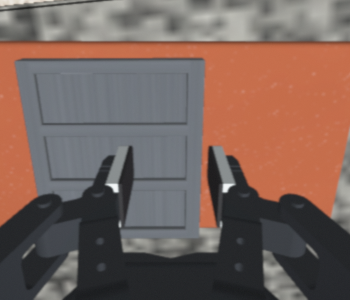

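The carrier lies flat with its pockets up. I retract: a little to the left, then straight up.

Call:
send_rows(
  targets=[-0.06, 0, 0, 0.012, 0, -0.06, 0, 0, 0.012, 0, -0.06, -0.1, 0, 0.012, 0, -0.06, -0.4, 0, 0.012, 0, -0.06, -0.8, 0, 0.012, 0, -0.06, -1, 0, 0.012, 0, -0.06, -1, 0, 0.012, 0],
)

```text
clock: 23.9
eef_pos: [0.4351, 0.2413, 0.1788]
ee_rot: [[0.004, -0.995, 0.095], [0.002, 0.095, 0.995], [-1.0, -0.004, 0.003]]
force: [-0.4, -0.4, -0.9]
opening: 0.0402
```

```bash
python3 - <<'E'
from h import *
from plant import arm
s=go([T(0,-.05,.094)],TY)
cv2.imwrite("pics/sc18.png",arm.camera("scene")[:,:,::-1])
cv2.imwrite("pics/wr18.png",arm.camera("wrist")[:,:,::-1])
cs=arm.camera_params("scene")
E
```

```text
t 23.9 stand-frame [-0.0733  0.4245  0.1788] F [-0.4 -0.4 -0.9] op 0.0402
shift/0.15: [ 0.564  0.018 -0.54 ]
turn deg -0.03375027624262247 u -0.0002
```

View pics/sc18.png

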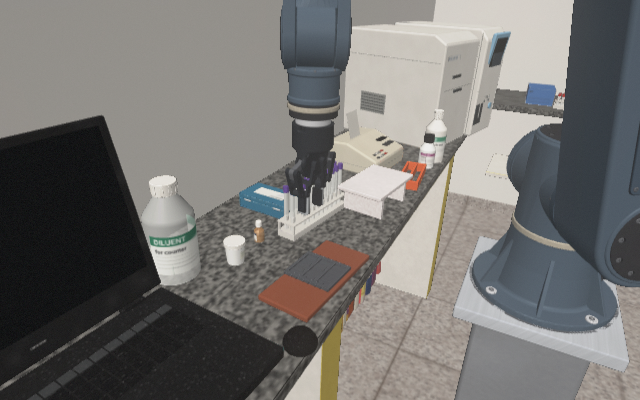

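View pics/wr18.png

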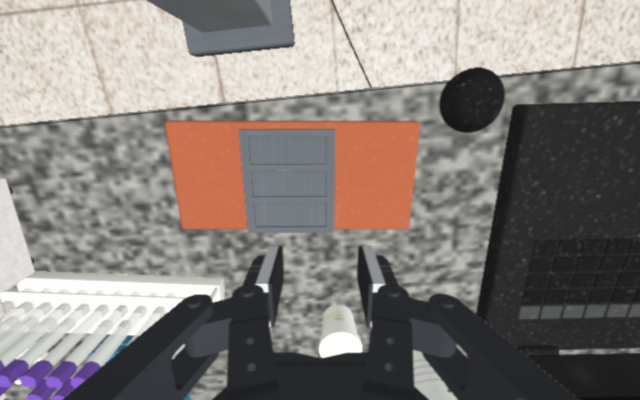

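```bash
python3 - <<'E'
from h import *
from plant import arm
P=[]
for uv in [(240,129),(335,129),(334,232),(247,233)]:
    a=won(uv,.022)/1e3;w=O+XS*a[0]+YS*a[1]-TO;P.append([w@TX*1e3,w@TY*1e3]);print(np.round(P[-1],1))
P=np.array(P);print("centre",P.mean(0));d=P[1]-P[0];print("ang",np.degrees(np.arctan2(d[0],d[1])))
for uv,z in [((166,122),.014),((420,122),.014),((412,229),.014),((181,230),.014)]:
    a=won(uv,z)/1e3;w=O+XS*a[0]+YS*a[1]-TO;print("tray corner",np.round([w@TX*1e3,w@TY*1e3],1))
a=arm.observe();print(a["clock"],a["force"])
E
```

```text
[-53.3 -49.2]
[-53.2  44.2]
[57.8 44.8]
[ 58.9 -51.2]
centre [ 2.54406566 -2.84107347]
ang 0.04120503028003372
tray corner [ -59.4 -124.9]
tray corner [-59.3 129.7]
tray corner [ 57.9 133.3]
tray corner [  58.9 -127.8]
24.0 [-0.37816391 -0.06368059 -0.47684404]
```

```bash
python3 -c "
from plant import arm
print(arm.close_job())"
```

```text
the job is handed in; nothing more can be done
None
```

The carrier is on the brown tray, flat and square, plain face down and pockets up. I handed the job in at about 24 s.

**What I did:**
- I pushed the carrier over the stand's left end: 30 mm first, held there, then about 46 mm.
- I pressed the overhang down with the fingers, so the carrier swung upright into the gap between the fingers and the stand's end.
- I lowered it until it stood on its edge on the counter, then gripped it by its top edge and carried it to the tray.
- On the tray I let it lean on one finger and lowered it along an arc until it lay flat.

**Deviation from the task text:** the tool can only point straight down, so I could not get a finger under the edge. I turned the carrier over around the stand's end instead.

**Last checks, from the wrist camera:**
- **Position:** the carrier's middle is about 3 mm from the tray's middle in each direction, and under 1° off the tray's length.
- **Size check:** it measured 93–96 x 111 mm, as it should.
- **Flatness:** I judged this by eye and from that size; I did not measure the tilt itself.
- **Robot:** the gripper is about 15 cm above the carrier, and the wrist force reads about zero.
- **Other things:** the cup and the dropper bottle look unmoved in the scene view. I did not re-measure them. The timer was out of sight in the last picture, but the arm never worked close to it.

**Not measured or briefly high:**
- **Speed:** I did not measure the carrier's speed. The only quick moments were the swing upright and the last few degrees of laying down.
- **Force:** while setting the carrier on the tray, the wrist force briefly reached about 36 N, because I commanded 2 mm too far down.

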